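# Proof-pull the tow eye of a model car

### The arm

A 6-joint arm with a two-finger parallel gripper is mounted at the origin on the work surface. World frame = base frame: x ahead of the robot, y to its left, z up, the work surface at z = 0. Lengths are in mm, angles in rad, forces in N, time in s.
With the tool pointing down it reaches from about 275 to 750 mm from the base axis. Payload 10.2 kg.
Tool frame: the origin (TCP) lies midway between the tips of the shut fingers; the grasp point (between the pads) lies 19 mm behind it; z points along the fingers, y is the line along which they close (so a half turn about z gives the same grasp; the last joint's range is limited). The gripper opens to 85 mm and grips with 20 to 120 N. Pads are 22 mm wide; open, the fingers measure 114 mm over their backs; the gripper's body (76 mm by 85 mm) begins 54 mm behind the grasp point. The pads swing forward as they close: fully open they stand 13 mm farther back than shut.
Start: joints at [0.914, 0.313, 1.498, -0, 1.331, -0.223], TCP at [220.682, 476.372, 231.294] pointing down, gripper open.
Joint ranges: [-2.94, 2.94], [-0.97, 2.17], [0.19, 2.56], [-1.23, 4.37], [0.02, 3.11], [-2.88, 2.88]. Speed limits (rad/s): [2.39, 2.39, 3.01, 3.14, 3.14, 3.14].

### API

Orientations are given as a unit quaternion [w, x, y, z].
In Python, from rig import ctrl gives the robot as it stands.
- The arm moves only by the tool arm_command, never from a script. Its argument "increments" is a list of rows, each an object with "dr": the turn, a rotation vector about the tool's x, y, z in units of pi/4 rad (1.0 is pi/4 rad), a list of three; "offset": the shift along the tool's x, y, z in units of 120 mm (1.0 is 120 mm), a list of three; "hand": the opening, from -1 (shut) to 1 (fully open). A call has 1 to 8 rows; each row shifts and turns the commanded pose from where the row before left it, along the tool's axes as they then stand; what a row does not reach is not made up. A row lasts 1/10 s, in which the tool goes at most 50 mm and 8.59 degrees, less where a joint would pass 70% of its speed; a pose out of reach is approached as far as the arm can. A call with a number of a shift or a turn outside -1 to 1 is refused whole. A call with a gripper value outside its range is refused whole. The fingers move at their own pace and stop on an object; "grip_force" is the grip in N (left out, the last holds). Time passes only in rows, so rows that do not move let the fingers close. It gives the time, the measured TCP pose, the force, the opening and the grip force at its end, in the units of the state.
- ctrl.sense(): the state, without advancing time (a new reading comes with each control period).
- ctrl.capture(name): name is "scene" or "top" or "wrist"; returns the picture (480x640x3 uint8, red, green, blue); there is no depth.
- ctrl.camera_info(name): a dict with "K" (3x3 intrinsics, pixels), "R" (3x3) and "t" (3): a world point X has camera coordinates R X + t. Camera axes: x right, y down, z forward; pixel columns grow to the right and rows downward; lengths in mm; the calibration is good to about 2 mm. The wrist camera is an equidistant fisheye: a pixel r from the principal point sees the ray r / f radians off the axis. A picture is of the moment at which its call begins: read the wrist's pose just before it. camera_info takes no time and is no camera call; for the wrist camera it gives the pose at the moment of the call.
- ctrl.finish_job(): hands the job in; it is judged then, once.
The state is a dict: "time_s": time; "joints": joint angles; "dq": joint speeds; "tau": joint torques, N m; "eef_pos": TCP position; "ee_rot": TCP orientation; "force": force on the tool from outside, world axes, zero at the start; "wrist_torque": the same for the moment, N m; "grip_width": opening from 0.0 (shut) to 1.0 (fully open); "grip_force": force on a finger pad.
Only numpy, scipy, OpenCV 4.12 (cv2) and the standard library are available. Lean on these libraries where they do the work, as an engineer would, in place of code of your own. Each camera call takes 0.05 s, during which the arm holds its last target. There are 200 camera calls.

### The job

Log and proof-load the glued tow eye on the printed car nose: take the hand scanner from its cradle, aim its window at the barcode label on the bonnet from about 10 cm away, keep it steady there for a second, and lay it back in the cradle the way it lay. Then take the spring balance's handle and draw it out smoothly, without jerking it, until the marker clip on its case lines up with the index in its slot, never clearly past it, and finish still holding it there against the spring. Do not shift the marker clip, or disturb the tape roll, spray can and wheel.

Things in the scene. Friction and masses are not known exactly. Their poses are not given: they have to be found in the camera images.
- gauge: Sliding part of a spring balance on a fixed pull rig: slotted aluminium case, stirrup handle. Origin: middle of the handle's round rubber bar (14 thick, 94 long, along y), 60 above the bench, nothing under it; 40 free behind it up to the case, side arms at y = -47, +47. +x: level, to the car nose. Slides only along -x, 68 travel; spring about 200 N/m pulls it back (7 to 12 N at the mark).
- index (a point): Index: white tip, 4 wide, on the balance's inner rod, seen in the slot on top of the case, from the slot to the -y side, 77 above the bench. It is fixed and never moves (the rod hooks into the tow eye), 85 beyond the bar's rest position along +x. Axes as gauge.
- mark (a point): Tip (4 wide, at the slot's centre line, 77 above the bench) of the marker clip: dark steel with a brass screw, clamped on the case's +y edge; rides with the case. At rest 35 to 55 beyond the index along +x: that distance is how far the case must be drawn out (-x) for the two to line up. Axes as gauge.
- marker (a joint): Where the marker clip is set along the case, 0 to 0.020 m: at rest the mark stands 0.035 + this value beyond the index. Clamped with 15 N of friction.
- case (a point): Middle of the top of the balance's case at rest 107 beyond the bar along +x, 75 above the bench. The case is 115 long (from 50 to 165 beyond the bar), 34 wide, 30 high and moves with the bar. Under it, from 50 beyond the bar's rest position, lies the rig's base plate, 120 wide, 15 thick. Axes as gauge.
- label: White barcode label, 62 wide (y), 32 high (x), on the sloping bonnet of the grey printed car nose (120 wide, 160 high). Origin: its centre, 125 above the bench, 228 beyond the bar's rest position along the gauge's +x. z: out of its face, towards the handle's side and 40 degrees above level; x: up the slope; y: as the gauge's y. The space in front of it is free from 85 above the bench.
- scanner: Grey bar-shaped hand scanner, 150 long (x), 42 wide (y), 32 high, 130 to 200 g, lying level in its cradle; reads by itself, no trigger. Origin: centre of its underside, 30 above the bench at the start; centre of mass 16 above that. +x: along it to the window, the way it looks. z: up.
- window (a point): Middle of the scanner's dark reading window at its front end, 75 ahead of and 17 above the scanner's origin. Axes as scanner.
- cradle: Black scanner cradle, fixed, 170 long (x), 74 wide (y). Origin: centre of its underside on the bench. Two rests at x = -55, +55 (22 long) carry the scanner 30 above the bench between cheeks 54 apart, 14 high. Between the rests, along 88, only a floor 8 to 11 high: fingers can pass on both sides. The scanner lies in the middle, its +x along the cradle's +x.
- tape: Loose roll of masking tape lying flat, 100 across, 25 high. Origin: centre of its underside. Bystander.
- can: Loose upright spray can, 55 across, 170 high. Origin: centre of its underside. Bystander.
- wheel: Loose model wheel lying flat, 100 across, 35 high. Origin: centre of its underside. Bystander.

How it is judged (in metres and radians):
On the way, in this order (a step that is already met when the one before it is completed fails the run):
1. the scanner, held in the fingers, looks at the label from 40 to 170 mm away, its line of sight within 22 mm (sideways), 18 mm (up, down) and 60 degrees of square, still for 0.7 s (x of label in the frame of window between 0.04 and 0.17 m and y of label in the frame of window between -0.022 and 0.022 m and z of label in the frame of window between -0.018 and 0.018 m and angle between the x axis of scanner and the z axis of label, either way round below 1.05 rad and linear speed of scanner below 0.02 m/s and angular speed of scanner below 0.15 rad/s and contact force between the fingers and scanner above 1 N), for 0.7 s.
2. the scanner lies in its cradle again, let go and at rest (x of window in the frame of cradle above 0 m and x of scanner in the frame of cradle between -0.02 and 0.02 m and y of scanner in the frame of cradle between -0.009 and 0.009 m and z of scanner in the frame of cradle between 0.026 and 0.034 m and angle between the x axis of scanner and the x axis of cradle, either way round below 0.15 rad and angle between scanner's own z axis and vertical below 0.1 rad and contact force between the fingers and scanner below 0.1 N and linear speed of scanner below 0.02 m/s), for 0.2 s.
At the end, for the whole second after the job is handed in: The balance is drawn out with the marker clip's tip within 4 mm of the index, still, held by the fingers alone (at least 4 N on the handle); the scanner is seated in its cradle, window the same way as before (within 20 mm lengthwise, 9 mm sideways, 8 degrees) (x of mark in the frame of index between -0.004 and 0.004 m and contact force between the fingers and gauge above 4 N and linear speed of gauge below 0.01 m/s and contact force between gauge and scanner below 0.2 N and contact force between gauge and tape below 0.2 N and contact force between gauge and can below 0.2 N and contact force between gauge and wheel below 0.2 N and x of window in the frame of cradle above 0 m and x of scanner in the frame of cradle between -0.02 and 0.02 m and y of scanner in the frame of cradle between -0.009 and 0.009 m and z of scanner in the frame of cradle between 0.026 and 0.034 m and angle between the x axis of scanner and the x axis of cradle, either way round below 0.15 rad and angle between scanner's own z axis and vertical below 0.1 rad and contact force between the arm and scanner below 0.1 N); the arm keeps its last pose, push and grip.
It fails at once if the balance overloaded: the mark drawn more than 10 mm past the index (x of mark in the frame of index below -0.01 m).
It fails at once if the handle jerked or let fly back (faster than 0.3 m/s) (linear speed of gauge above 0.3 m/s).
It fails at once if the marker clip shifted on the case (velocity of joint marker above 0.02 m/s or velocity of joint marker below -0.02 m/s).
It fails at once if the tape roll, spray can or wheel moved more than 20 mm or tipped (distance of any of tape, can, wheel from where it was at the start of the episode above 0.02 m or angle between any of tape, can, wheel's own z axis and vertical above 0.4 rad).
It also fails if it takes over 58 s, if anything falls off the work surface, if the arm or the gripper's body presses on something with over 40 N, if the wrist force passes 120 N, or if a joint passes its speed limit or range.

## Working session

There is one attempt and no reset: what is moved stays moved. The work goes in short steps, Python scripts to look and compute and a tool call to move; the robot and the scene stay as the last step left them, time stands still between calls to the robot, and variables do not carry over. Pictures are saved under pics/ and viewed, at most 10 in all, crops included, and the job is handed in when it is done.

Besides the shell and the picture viewer there is one more tool, called after "Emit:" as name(argument=value, ...) on one line, values as JSON. arm_command: Moves the arm, as the interface text tells. Shifts and turns lie within -1 to 1; 1 stands for 120 mm of shift or pi/4 rad of turn. Its arguments: {"type":"object","properties":{"increments":{"type":"array"},"grip_force":{"type":"number"}},"required":["increments"]}

```bash
mkdir -p pics; ls; python3 - <<'E'
from rig import ctrl
import cv2,numpy as np,json
for n in ("scene","top","wrist"):
    i=ctrl.camera_info(n); print(n,{k:np.round(np.array(v),4).tolist() if k in 'KRt' else v for k,v in i.items()})
    im=ctrl.capture(n); np.save(f'pics/{n}0.npy',im); cv2.imwrite(f'pics/{n}0.png',im[:,:,::-1])
print(ctrl.sense())
E
```

```text
pics
scene {'K': [[475.2809, 0.0, 323.6746], [0.0, 475.2809, 238.273], [0.0, 0.0, 1.0]], 'R': [[0.8319, 0.5545, -0.0228], [0.2789, -0.4532, -0.8466], [-0.4798, 0.6979, -0.5317]], 't': [-497.4708, -68.1487, 1478.0006]}
top {'K': [[547.3364, 0.0, 318.3211], [0.0, 547.3364, 245.639], [0.0, 0.0, 1.0]], 'R': [[-0.0029, -1.0, -0.0054], [-0.9711, 0.0041, -0.2388], [0.2388, 0.0045, -0.9711]], 't': [14.546, 623.2056, 1177.0087]}
wrist {'K': [[371.6483, 0.0, 317.9293], [0.0, 371.6483, 249.4007], [0.0, 0.0, 1.0]], 'R': [[0.4207, 0.9072, -0.0012], [0.8667, -0.4015, 0.296], [0.2681, -0.1256, -0.9552]], 't': [-524.266, -38.3501, 381.1893]}
{'time_s': 0.15, 'joints': array([ 9.13598968e-01,  3.13306984e-01,  1.49820375e+00,  1.97970676e-05,
        1.33100656e+00, -2.23413310e-01]), 'dq': array([ 0.00048356, -0.00023129, -0.00180975, -0.00149962, -0.00102914,
       -0.0007674 ]), 'tau': array([ 4.59819148e-04, -4.12373400e+01, -2.59796530e+01, -2.22292083e-04,
        3.28819202e-03, -1.59759276e-05]), 'eef_pos': array([220.5655856 , 476.22876119, 230.89609869]), 'ee_rot': array([-2.05746804e-04,  2.15197786e-01,  9.76570376e-01, -4.14130144e-04]), 'force': array([ 0.60728571, -0.30228198,  0.08747966]), 'wrist_torque': array([ 0.00274145, -0.00467411, -0.01680619]), 'grip_force': 0.0, 'grip_width': 1.0003553868239234}
```

View pics/top0.png

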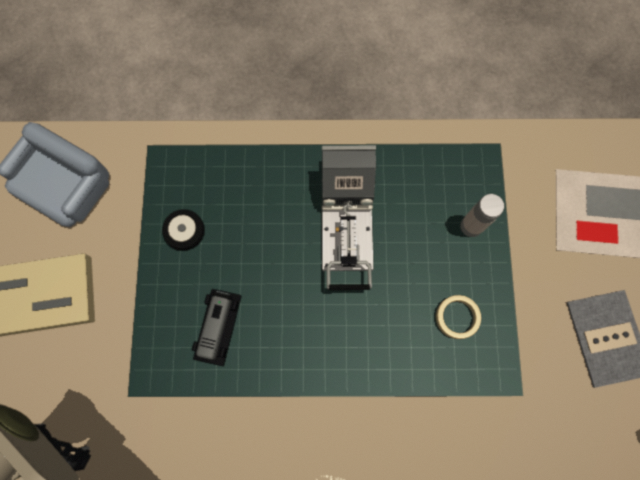

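View pics/scene0.png

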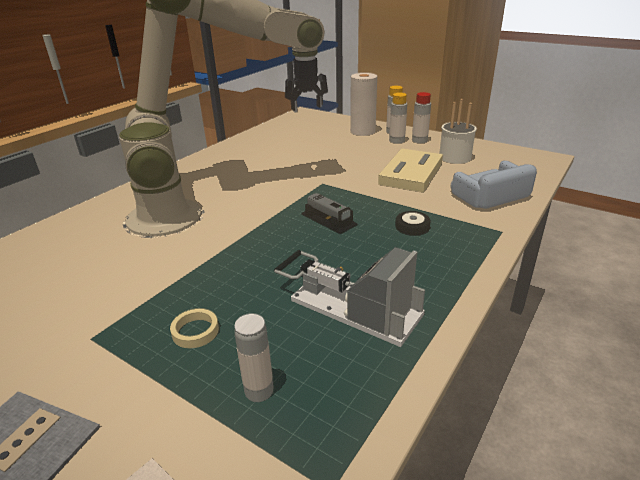

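The top view shows the scanner at about (217,327), handle bar at (349,287), label at (349,183), can at (480,215), tape at (459,317) and wheel at (183,229). The scene view has the scanner at (330,210), with the handle at (289,262). I'll enlarge both.

```bash
cat > h.py <<'E'
import numpy as np,cv2
from scipy.optimize import least_squares
from scipy.spatial.transform import Rotation as Rn
from rig import ctrl
def proj(ci,X):
    K,R,t=[np.array(ci[k],float) for k in 'KRt']; c=R@np.asarray(X,float)+t
    if ci.get('fish'):
        r=np.hypot(c[0],c[1]); th=np.arctan2(r,c[2]); return K[:2,2]+K[0,0]*th*c[:2]/r
    return (K@(c/c[2]))[:2]
def atz(ci,px,z):
    return np.r_[least_squares(lambda p:proj(ci,[p[0],p[1],z])-px,[450,100]).x,z]
def tri(obs,x0=(450,100,50)):
    s=least_squares(lambda X:np.concatenate([proj(c,X)-p for c,p in obs]),x0); return s.x,np.abs(s.fun).max()
def info(n):
    c=dict(ctrl.camera_info(n)); c['fish']=n=='wrist'; return c
E
python3 - <<'E'
from h import *
t=np.load('pics/top0.npy');s=np.load('pics/scene0.npy')
a=cv2.resize(t[135:300,305:395],(327,600),interpolation=3)
b=cv2.resize(t[280:370,187:247],(200,300),interpolation=3)
c=cv2.resize(s[185:245,295:365],(273,234),interpolation=3)
d=cv2.resize(s[240:320,270:370],(473,366),interpolation=3)
o=np.zeros((600,800,3),np.uint8);o[:,:327]=a;o[:300,327:527]=b;o[:234,527:800]=c;o[234:,327:800]=d
o[:300,327:527]=b
cv2.imwrite('pics/crop1.png',o[:,:,::-1])
c=info('top')
for n,p,z in [('scan',(217,327),62),('bar',(349,287),67),('label',(349,183),125),('can',(490,206),170),('tape',(459,317),25),('wheel',(183,229),35)]: print(n,atz(c,p,z).round())
E
```

```text
scan [440. 239.  62.]
bar [529. -57.  67.]
label [756. -58. 125.]
can [ 686. -357.  170.]
tape [ 465. -311.   25.]
wheel [675. 335.  35.]
```

View pics/crop1.png

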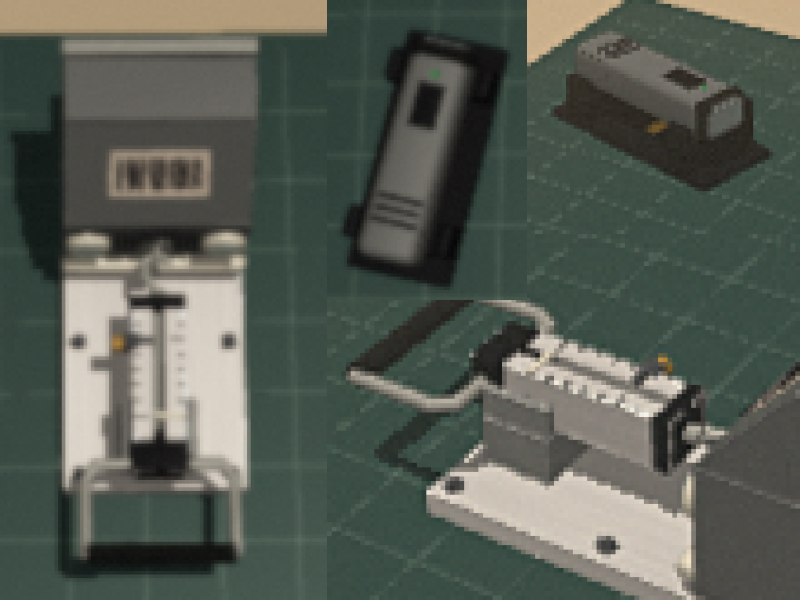

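```bash
cat >> h.py <<'E'
def plan(pos,R=None,n=8):
    """remaining motion: turn (tool units), then shift in the turned tool frame (units)"""
    s=ctrl.sense(); q=s['ee_rot']; R0=Rn.from_quat([q[1],q[2],q[3],q[0]]); R=R or R0
    rv=(R0.inv()*R).as_rotvec()/(np.pi/4); d=R.inv().apply(np.array(pos)-s['eef_pos'])/120
    print('t',round(s['time_s'],2),'pos',s['eef_pos'].round(1),'turn',rv.round(3),'shift after turn',d.round(3),'per %d'%n,(d/n).round(4))
def down(yaw): # tool y axis at world angle yaw, z down
    y=np.array([np.cos(yaw),np.sin(yaw),0]); z=np.array([0,0,-1.]); return Rn.from_matrix(np.c_[np.cross(y,z),y,z])
E
python3 - <<'E'
from h import *
c=info('wrist');s=ctrl.sense();q=s['ee_rot'];R0=Rn.from_quat([q[1],q[2],q[3],q[0]])
C=-np.array(c['R']).T@np.array(c['t']); print('cam in tool',R0.inv().apply(C-s['eef_pos']).round(1),'axis in tool',R0.inv().apply(np.array(c['R'])[2]).round(3))
t=info('top')
a=atz(t,(212,358),62);b=atz(t,(227,292),62);print(a,b,np.arctan2(b[1]-a[1],b[0]-a[0]))
plan([440,239,190],down(np.pi/2-.22))
E
```

```text
cam in tool [  76.    -0.2 -144. ] axis in tool [-0.296 -0.     0.955]
[372.43170732 247.58469123  62.        ] [519.13769955 219.91267938  62.        ] -0.18643184868081877
t 0.15 pos [220.6 476.2 230.9] turn [-0.001 -0.    -0.272] shift after turn [-2.216 -1.53   0.341] per 8 [-0.277  -0.1913  0.0426]
```

Emit:
arm_command(increments=[{"dr": [0, 0, -0.14], "offset": [0, 0, 0], "hand": 1}, {"dr": [0, 0, -0.13], "offset": [0, 0, 0], "hand": 1}, {"dr": [0, 0, 0], "offset": [-0.32, -0.25, 0], "hand": 1}, {"dr": [0, 0, 0], "offset": [-0.32, -0.25, 0.05], "hand": 1}, {"dr": [0, 0, 0], "offset": [-0.32, -0.25, 0.05], "hand": 1}, {"dr": [0, 0, 0], "offset": [-0.32, -0.25, 0.05], "hand": 1}, {"dr": [0, 0, 0], "offset": [-0.32, -0.25, 0.05], "hand": 1}, {"dr": [0, 0, 0], "offset": [-0.32, -0.25, 0.1], "hand": 1}])

```text
time_s: 0.95
eef_pos: [406.9, 248.6, 195.6]
ee_rot: [0.001, 0.111, 0.994, 0.0]
force: [1.1, 0.4, 0.7]
grip_width: 0.997
grip_force: 0.0
```

Emit:
arm_command(increments=[{"dr": [0, 0, 0], "offset": [-0.25, 0, 0], "hand": 1}, {"dr": [0, 0, 0], "offset": [0, 0, 0], "hand": 1}, {"dr": [0, 0, 0], "offset": [0, 0, 0], "hand": 1}])

```text
time_s: 1.25
eef_pos: [434.9, 243.5, 195.0]
ee_rot: [-0.0, 0.111, 0.994, -0.0]
force: [-0.7, 0.3, 0.5]
grip_width: 0.998
grip_force: 0.0
```

```bash
python3 - <<'E'
from h import *
import pickle
w=info('wrist'); im=ctrl.capture('wrist'); pickle.dump((w,im),open('pics/w1.pkl','wb')); cv2.imwrite('pics/w1.png',im[:,:,::-1]); plan([440,239,190],down(np.pi/2-.22))
E
```

```text
t 1.3 pos [434.4 243.9 195.2] turn [-0.    -0.001 -0.002] shift after turn [-0.055 -0.03   0.043] per 8 [-0.0068 -0.0037  0.0054]
```

View pics/w1.png

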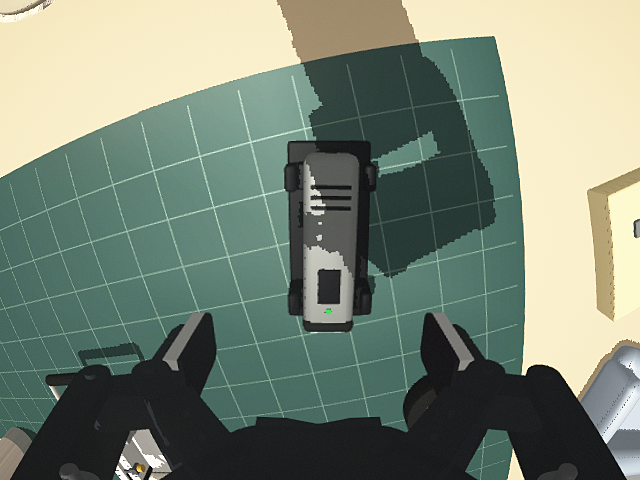

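The wrist view shows the scanner with its rear end centred at (330,152), ridges at (330,196), display at (329,286), LED at (327,311) and front end at (327,327). I'll triangulate these with the top view.

```bash
python3 - <<'E'
from h import *
import pickle
w,im=pickle.load(open('pics/w1.pkl','rb'));t=info('top');s=info('scene')
P={}
for n,a,b,c in [('led',(327,311),(219.4,301.9),(295+(703-527)/3.9,185+88/3.9)),('disp',(329,286),(217,311.5),(295+(686-527)/3.9,185+78/3.9)),('ridge',(330,196),(208.3,343),(295+(613-527)/3.9,185+44/3.9))]:
    X2,r2=tri([(w,a),(t,b),(s,c)]);X,r=tri([(w,a),(t,b)]);print(n,X.round(1),round(r,2),'3view',X2.round(1),round(r2,2))
for z in (59,62):
    a=atz(w,(330,152),z);b=atz(w,(327,329),z-3);l=atz(w,(303,240),z);r=atz(w,(357.5,240),z)
    print(z,a.round(1),b.round(1),'mid',((a+b)/2).round(1),'len',np.linalg.norm((b-a)[:2]),'yaw',np.arctan2(*(b-a)[1::-1]),'width',np.linalg.norm(l-r),((l+r)/2).round(1))
# cradle ends ~z 11: rear edge
a=atz(w,(330,142),30);print(a.round(1))
E
```

```text
led [497.  236.7  64.2] 0.37 3view [498.1 236.6  62. ] 0.63
disp [476.6 242.7  61.1] 0.76 3view [477.  242.8  60.5] 0.91
ridge [406.4 259.2  54.4] 0.39 3view [405.1 259.   63. ] 0.89
59 [373.1 266.5  59. ] [518.4 232.4  56. ] mid [445.7 249.5  57.5] len 149.27362072246322 yaw -0.23050143394743028 width 42.77961506875873 [439.8 252.1  59. ]
62 [373.  266.4  62. ] [516.7 232.7  59. ] mid [444.8 249.6  60.5] len 147.69259012381696 yaw -0.23049454100207614 width 42.321316502908964 [439.  252.2  62. ]
[366.2 269.   30. ]
```

```bash
python3 - <<'E'
from h import *
plan([445,250,27],down(np.pi/2-.23))
E
```

```text
t 1.3 pos [434.4 243.9 195.2] turn [-0.    -0.001  0.011] shift after turn [-0.075  0.07   1.401] per 8 [-0.0093  0.0087  0.1752]
```

Emit:
arm_command(increments=[{"dr": [0, 0, 0.011], "offset": [-0.075, 0.07, 0], "hand": 1}, {"dr": [0, 0, 0], "offset": [0, 0, 0.25], "hand": 1}, {"dr": [0, 0, 0], "offset": [0, 0, 0.25], "hand": 1}, {"dr": [0, 0, 0], "offset": [0, 0, 0.25], "hand": 1}, {"dr": [0, 0, 0], "offset": [0, 0, 0.2], "hand": 1}, {"dr": [0, 0, 0], "offset": [0, 0, 0.2], "hand": 1}, {"dr": [0, 0, 0], "offset": [0, 0, 0.15], "hand": 1}, {"dr": [0, 0, 0], "offset": [0, 0, 0.1], "hand": 1}])

```text
time_s: 2.1
eef_pos: [444.3, 250.5, 26.4]
ee_rot: [-0.001, 0.114, 0.993, -0.0]
force: [0.1, -0.2, 0.6]
grip_width: 1.002
grip_force: 0.0
```

Emit:
arm_command(increments=[{"dr": [0, 0, 0], "offset": [0, 0, 0], "hand": 1}, {"dr": [0, 0, 0], "offset": [0, 0, 0], "hand": 0.2}, {"dr": [0, 0, 0], "offset": [0, 0, 0], "hand": 0.2}], grip_force=40)

```text
time_s: 2.4
eef_pos: [446.0, 250.2, 28.3]
ee_rot: [0.001, 0.115, 0.993, 0.0]
force: [-0.6, -0.2, 0.5]
grip_width: 0.691
grip_force: 0.0
```

```bash
python3 - <<'E'
from h import *
plan([445,250,27],down(np.pi/2-.23)); print(ctrl.sense()['force'],ctrl.sense()['grip_width'])
w=info('wrist');im=ctrl.capture('wrist');cv2.imwrite('pics/w2.png',im[100:,:,::-1])
E
```

```text
t 2.4 pos [446.  250.2  28.3] turn [0.001 0.002 0.   ] shift after turn [ 0.008 -0.004  0.011] per 8 [ 0.001  -0.0005  0.0014]
[-0.61031807 -0.22183384  0.50151719] 0.6912381504347948
```

View pics/w2.png

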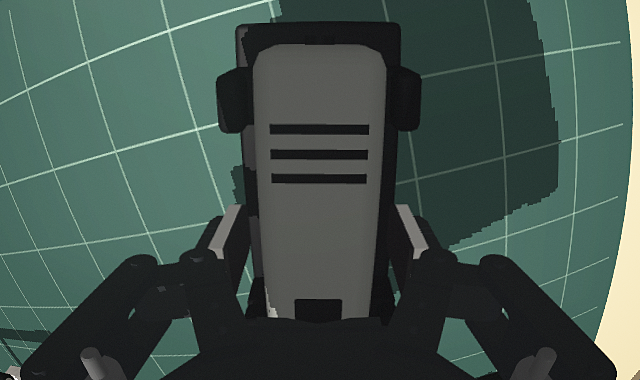

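The scanner is centred between the pads (fingers at x≈228 and 410, body 250–388), clear of the rear rest. Closing the fingers now.

Emit:
arm_command(increments=[{"dr": [0, 0, 0], "offset": [0, 0, 0], "hand": -1}, {"dr": [0, 0, 0], "offset": [0, 0, 0], "hand": -1}, {"dr": [0, 0, 0], "offset": [0, 0, 0], "hand": -1}, {"dr": [0, 0, 0], "offset": [0, 0, 0], "hand": -1}, {"dr": [0, 0, 0], "offset": [0, 0, 0], "hand": -1}], grip_force=40)

```text
time_s: 2.95
eef_pos: [446.1, 250.1, 28.2]
ee_rot: [0.001, 0.115, 0.993, 0.0]
force: [-2.3, -0.2, 6.0]
grip_width: 0.485
grip_force: 41.4
```

Emit:
arm_command(increments=[{"dr": [0, 0, 0], "offset": [0, 0, -0.05], "hand": -1}, {"dr": [0, 0, 0], "offset": [0, 0, -0.1], "hand": -1}, {"dr": [0, 0, 0], "offset": [0, 0, -0.2], "hand": -1}, {"dr": [0, 0, 0], "offset": [0, 0, -0.25], "hand": -1}, {"dr": [0, 0, 0], "offset": [0, 0, -0.25], "hand": -1}, {"dr": [0, 0, 0], "offset": [0, 0, -0.25], "hand": -1}, {"dr": [0, 0, 0], "offset": [0, 0, -0.1], "hand": -1}, {"dr": [0, 0, 0], "offset": [0, 0, 0], "hand": -1}])

```text
time_s: 3.75
eef_pos: [446.1, 250.0, 172.8]
ee_rot: [0.001, 0.115, 0.993, 0.001]
force: [-0.6, -0.8, -1.7]
grip_width: 0.484
grip_force: 40.9
```

```bash
python3 - <<'E'
from h import *
w=info('wrist');im=ctrl.capture('wrist');cv2.imwrite('pics/w3.png',im[:,:,::-1])
t=ctrl.capture('top');np.save('pics/top1.npy',t)
top=info('top');sc=info('scene')
# label and bar from top+scene, check
f=lambda x,y:(305+x/3.633,135+y/3.636); g=lambda x,y:(270+(x-327)/4.73,240+(y-234)/4.575)
print('label@125',atz(top,f(159.5,174),125).round(1),atz(top,f(109,174),125).round(1),atz(top,f(211,174),125).round(1))
for n,a,b in [('barL',(85,553),(450,302)),('barR',(237,551),(352,370))]:
    X,r=tri([(top,f(*a)),(sc,g(*b))]);print(n,X.round(1),round(r,2),'@67',atz(top,f(*a),67).round(1))
plan([445,250,150])
E
```

```text
label@125 [756.8 -57.4 125. ] [757. -26. 125.] [756.7 -89.4 125. ]
barL [528.9 -12.4  52.2] 1.44 @67 [528.7 -10.1  67. ]
barR [ 531.1 -104.4   62.8] 0.52 @67 [ 529.6 -104.8   67. ]
t 3.85 pos [445.1 249.7 170.2] turn [0. 0. 0.] shift after turn [0.001 0.003 0.168] per 8 [0.0001 0.0003 0.0211]
```

View pics/w3.png

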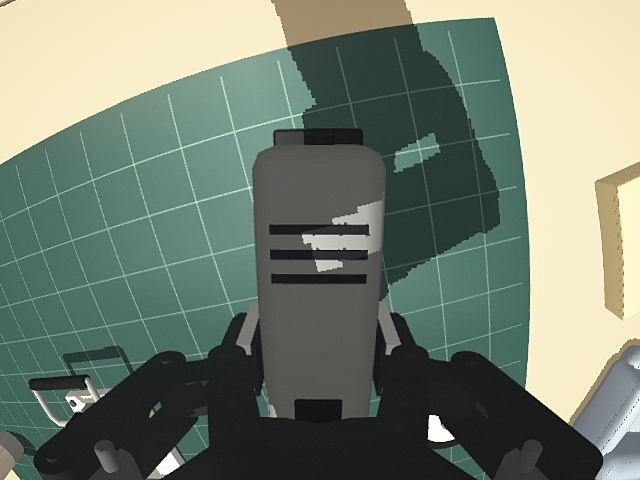

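Scanner held level and square (rear edge at y≈145, ridges at 230/254/279, as before closing). Label is at (757,-57,125) and bar centre at (529,-57.5), so the spacing is 228 as stated and yaw is about 0.

Emit:
arm_command(increments=[{"dr": [0, 0, -0.1], "offset": [0, 0, 0], "hand": -1}, {"dr": [0, 0, -0.1], "offset": [0, 0, 0], "hand": -1}, {"dr": [0, 0, -0.093], "offset": [0, 0, 0], "hand": -1}, {"dr": [0, 0, 0], "offset": [-0.06, -0.15, 0], "hand": -1}, {"dr": [0, 0, 0], "offset": [-0.09, -0.2, 0], "hand": -1}, {"dr": [0, 0, 0], "offset": [-0.1, -0.23, 0], "hand": -1}, {"dr": [0, 0, 0], "offset": [-0.1, -0.23, 0], "hand": -1}, {"dr": [0, 0, 0], "offset": [-0.1, -0.23, 0], "hand": -1}])

```text
time_s: 4.65
eef_pos: [499.2, 123.9, 169.5]
ee_rot: [-0.002, 0.0, 1.0, -0.0]
force: [-0.5, 0.1, -1.7]
grip_width: 0.486
grip_force: 40.9
```

Emit:
arm_command(increments=[{"dr": [0, 0, 0], "offset": [-0.1, -0.23, 0], "hand": -1}, {"dr": [0, 0, 0], "offset": [-0.1, -0.23, 0], "hand": -1}, {"dr": [0, 0, 0], "offset": [-0.1, -0.23, 0], "hand": -1}, {"dr": [0, 0, 0], "offset": [-0.1, -0.23, 0], "hand": -1}, {"dr": [0, 0, 0], "offset": [-0.1, -0.23, 0], "hand": -1}, {"dr": [0, 0, 0], "offset": [-0.1, -0.2, 0], "hand": -1}, {"dr": [0, 0, 0], "offset": [-0.08, -0.15, 0], "hand": -1}, {"dr": [0, 0, 0], "offset": [0, 0, 0], "hand": -1}])

```text
time_s: 5.45
eef_pos: [581.2, -56.9, 169.1]
ee_rot: [-0.001, 0.001, 1.0, 0.0]
force: [0.2, 0.8, -2.5]
grip_width: 0.484
grip_force: 40.9
```

```bash
python3 - <<'E'
from h import *
plan([582,-57.5,106],down(np.pi/2))
t=ctrl.capture('top');s=ctrl.capture('scene')
o=np.zeros((480,800,3),np.uint8);o[:,:400]=cv2.resize(t[120:312,270:430],(400,480),interpolation=3);o[:,400:]=cv2.resize(s[150:342,250:410],(400,480),interpolation=3)
cv2.imwrite('pics/aim.png',o[:,:,::-1])
E
```

```text
t 5.45 pos [581.2 -56.9 169.1] turn [ 0.001 -0.004 -0.004] shift after turn [-0.007 -0.005  0.526] per 8 [-0.0009 -0.0006  0.0657]
```

View pics/aim.png

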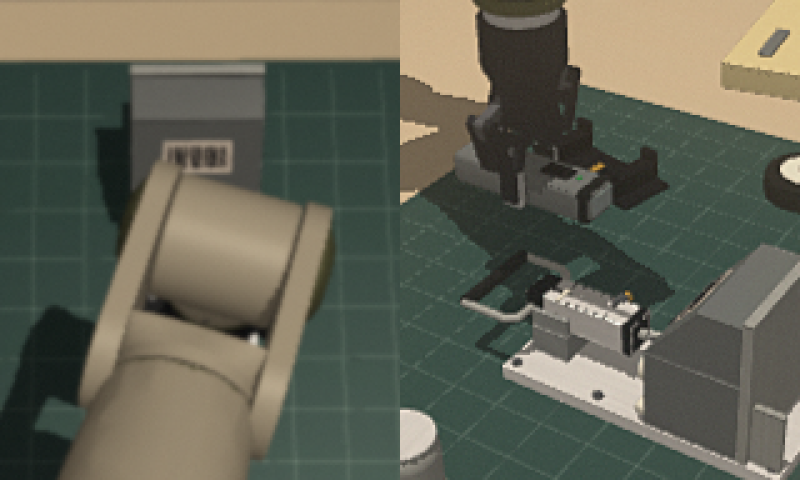

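The scanner (about (535,180) in the right half) hangs level above the balance, pointing at the bonnet. Lowering it to label height and holding.

Emit:
arm_command(increments=[{"dr": [0, 0, 0], "offset": [0, 0, 0.1], "hand": -1}, {"dr": [0, 0, 0], "offset": [0, 0, 0.15], "hand": -1}, {"dr": [0, 0, 0], "offset": [0, 0, 0.15], "hand": -1}, {"dr": [0, 0, 0], "offset": [0, 0, 0.1], "hand": -1}, {"dr": [0, 0, 0], "offset": [0, 0, 0.025], "hand": -1}, {"dr": [0, 0, 0], "offset": [0, 0, 0], "hand": -1}, {"dr": [0, 0, 0], "offset": [0, 0, 0], "hand": -1}, {"dr": [0, 0, 0], "offset": [0, 0, 0], "hand": -1}])

```text
time_s: 6.35
eef_pos: [581.5, -55.0, 109.1]
ee_rot: [0.001, 0.0, 1.0, -0.0]
force: [-0.1, -0.3, -2.4]
grip_width: 0.484
grip_force: 40.9
```

Emit:
arm_command(increments=[{"dr": [0, 0, 0], "offset": [0, 0, 0], "hand": -1}, {"dr": [0, 0, 0], "offset": [0, 0, 0], "hand": -1}, {"dr": [0, 0, 0], "offset": [0, 0, 0], "hand": -1}, {"dr": [0, 0, 0], "offset": [0, 0, 0], "hand": -1}, {"dr": [0, 0, 0], "offset": [0, 0, 0], "hand": -1}, {"dr": [0, 0, 0], "offset": [0, 0, 0], "hand": -1}, {"dr": [0, 0, 0], "offset": [0, 0, 0], "hand": -1}, {"dr": [0, 0, 0], "offset": [0, 0, 0], "hand": -1}])

```text
time_s: 7.15
eef_pos: [581.2, -54.9, 108.3]
ee_rot: [-0.0, 0.0, 1.0, -0.0]
force: [-1.4, -0.0, -1.9]
grip_width: 0.485
grip_force: 40.9
```

```bash
python3 - <<'E'
from h import *
plan([582,-57.5,106],down(np.pi/2))
s=ctrl.capture('scene');w=ctrl.capture('wrist')
o=np.zeros((480,800,3),np.uint8);o[:,:400]=cv2.resize(s[150:342,250:410],(400,480),interpolation=3);o[:,400:]=w[:,120:520]
cv2.imwrite('pics/aim2.png',o[:,:,::-1])
E
```

```text
t 7.15 pos [581.2 -54.9 108.3] turn [-0. -0. -0.] shift after turn [-0.007 -0.021  0.02 ] per 8 [-0.0009 -0.0027  0.0024]
```

View pics/aim2.png

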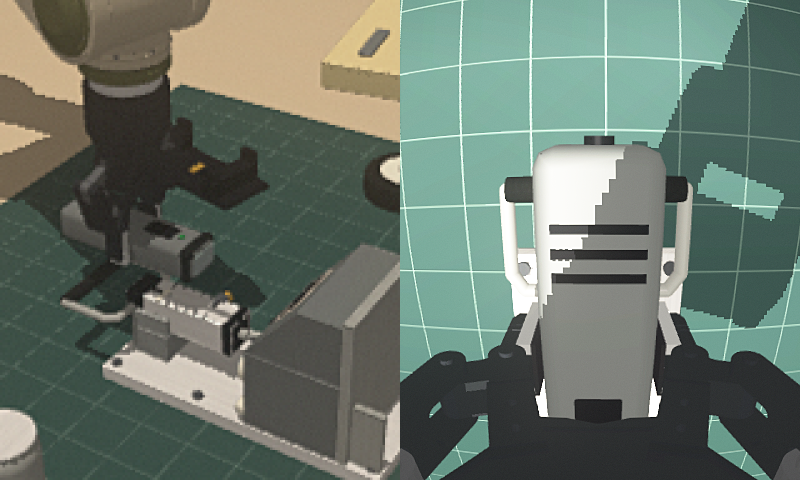

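Scanner sits level over the case, window facing the label. The bar shows at row 189, from x=226 to 408 in full wrist pixels. I'll trim slightly, hold again, then retreat.

Emit:
arm_command(increments=[{"dr": [0, 0, 0], "offset": [0, -0.02, 0.015], "hand": -1}, {"dr": [0, 0, 0], "offset": [0, 0, 0], "hand": -1}, {"dr": [0, 0, 0], "offset": [0, 0, 0], "hand": -1}, {"dr": [0, 0, 0], "offset": [0, 0, 0], "hand": -1}, {"dr": [0, 0, 0], "offset": [0, 0, 0], "hand": -1}, {"dr": [0, 0, 0], "offset": [0, 0, 0], "hand": -1}, {"dr": [0, 0, 0], "offset": [0, 0, 0], "hand": -1}, {"dr": [0, 0, 0], "offset": [0, 0, 0], "hand": -1}])

```text
time_s: 8.05
eef_pos: [581.2, -57.4, 106.6]
ee_rot: [0.0, 0.0, 1.0, -0.0]
force: [0.7, 0.3, -1.0]
grip_width: 0.485
grip_force: 40.9
```

Emit:
arm_command(increments=[{"dr": [0, 0, 0], "offset": [0, 0, 0], "hand": -1}, {"dr": [0, 0, 0], "offset": [0, 0, 0], "hand": -1}, {"dr": [0, 0, 0], "offset": [0, 0, 0], "hand": -1}, {"dr": [0, 0, 0], "offset": [0, 0, 0], "hand": -1}])

```text
time_s: 8.45
eef_pos: [581.2, -57.4, 106.5]
ee_rot: [-0.0, 0.0, 1.0, -0.0]
force: [0.6, -0.7, -1.9]
grip_width: 0.484
grip_force: 40.9
```

```bash
python3 - <<'E'
from h import *
plan([582,-57.5,106],down(np.pi/2))
w=info('wrist');im=ctrl.capture('wrist');g=im.mean(2)
# bar rows in columns left/right of the scanner
for c in (238,245,392,398): 
    r=np.where(g[165:215,c]<60)[0]+165; print(c,r.min(),r.max(),len(r),atz(w,(c,r.mean()),60).round(1))
for c in (226,408): print(atz(w,(c,189),60).round(1))
E
```

```text
t 8.45 pos [581.2 -57.4 106.5] turn [-0. -0. -0.] shift after turn [-0.007 -0.001  0.004] per 8 [-0.0009 -0.0001  0.0006]
238 178 202 2 [531.6 -99.3  60. ]
245 202 202 1 [538.1 -95.8  60. ]
392 176 202 27 [531.2 -18.8  60. ]
398 177 202 26 [531.4 -15.5  60. ]
[ 530.9 -105.7   60. ]
[531.  -10.1  60. ]
```

Emit:
arm_command(increments=[{"dr": [0, 0, 0], "offset": [0, 0, -0.1], "hand": -1}, {"dr": [0, 0, 0], "offset": [0, 0, -0.2], "hand": -1}, {"dr": [0, 0, 0], "offset": [0, 0, -0.2], "hand": -1}, {"dr": [0, 0, 0], "offset": [0.1, 0.15, -0.1], "hand": -1}, {"dr": [0, 0, 0], "offset": [0.1, 0.2, 0], "hand": -1}, {"dr": [0, 0, 0], "offset": [0.1, 0.25, 0], "hand": -1}, {"dr": [0, 0, 0], "offset": [0.1, 0.25, 0], "hand": -1}, {"dr": [0, 0, 0], "offset": [0.1, 0.25, 0], "hand": -1}])

```text
time_s: 9.3
eef_pos: [520.8, 75.7, 179.6]
ee_rot: [0.001, 0.0, 1.0, -0.0]
force: [0.4, -0.0, -1.2]
grip_width: 0.487
grip_force: 41.1
```

Emit:
arm_command(increments=[{"dr": [0, 0, 0.1], "offset": [0.1, 0.25, 0], "hand": -1}, {"dr": [0, 0, 0.1], "offset": [0.1, 0.25, 0], "hand": -1}, {"dr": [0, 0, 0.093], "offset": [0.1, 0.25, 0], "hand": -1}, {"dr": [0, 0, 0], "offset": [0.1, 0.25, 0], "hand": -1}, {"dr": [0, 0, 0], "offset": [0.1, 0.2, 0], "hand": -1}, {"dr": [0, 0, 0], "offset": [0, 0, 0], "hand": -1}, {"dr": [0, 0, 0], "offset": [0, 0, 0], "hand": -1}])

```text
time_s: 10.0
eef_pos: [481.5, 225.2, 179.2]
ee_rot: [0.0, 0.114, 0.993, -0.0]
force: [-0.2, -0.0, -0.8]
grip_width: 0.484
grip_force: 41.1
```

```bash
python3 - <<'E'
from h import *
plan([446,250.1,100],down(np.pi/2-.23))
E
```

```text
t 10.0 pos [481.5 225.2 179.2] turn [0.    0.001 0.001] shift after turn [0.335 0.135 0.66 ] per 8 [0.0419 0.0169 0.0825]
```

Emit:
arm_command(increments=[{"dr": [0, 0, 0], "offset": [0.17, 0.07, 0], "hand": -1}, {"dr": [0, 0, 0], "offset": [0.165, 0.065, 0], "hand": -1}, {"dr": [0, 0, 0], "offset": [0, 0, 0.2], "hand": -1}, {"dr": [0, 0, 0], "offset": [0, 0, 0.25], "hand": -1}, {"dr": [0, 0, 0], "offset": [0, 0, 0.2], "hand": -1}, {"dr": [0, 0, 0], "offset": [0, 0, 0], "hand": -1}, {"dr": [0, 0, 0], "offset": [0, 0, 0], "hand": -1}])

```text
time_s: 10.7
eef_pos: [446.7, 249.5, 101.5]
ee_rot: [0.0, 0.115, 0.993, 0.0]
force: [-0.1, 0.1, -0.8]
grip_width: 0.483
grip_force: 41.0
```

```bash
python3 - <<'E'
from h import *
plan([446,250.1,28.7],down(np.pi/2-.23))
E
```

```text
t 10.7 pos [446.7 249.5 101.5] turn [ 0.     0.001 -0.002] shift after turn [0.007 0.004 0.607] per 8 [0.0008 0.0005 0.0758]
```

Emit:
arm_command(increments=[{"dr": [0, 0, 0], "offset": [0.006, 0.004, 0.12], "hand": -1}, {"dr": [0, 0, 0], "offset": [0, 0, 0.15], "hand": -1}, {"dr": [0, 0, 0], "offset": [0, 0, 0.13], "hand": -1}, {"dr": [0, 0, 0], "offset": [0, 0, 0.08], "hand": -1}, {"dr": [0, 0, 0], "offset": [0, 0, 0.05], "hand": -1}, {"dr": [0, 0, 0], "offset": [0, 0, 0.04], "hand": -1}, {"dr": [0, 0, 0], "offset": [0, 0, 0.03], "hand": -1}, {"dr": [0, 0, 0], "offset": [0, 0, 0], "hand": -1}])

```text
time_s: 11.5
eef_pos: [445.4, 250.6, 28.5]
ee_rot: [0.0, 0.115, 0.993, 0.0]
force: [-0.3, -0.4, -2.1]
grip_width: 0.489
grip_force: 41.2
```

Emit:
arm_command(increments=[{"dr": [0, 0, 0], "offset": [0, 0, 0], "hand": -1}, {"dr": [0, 0, 0], "offset": [0, 0, 0], "hand": -1}])

```text
time_s: 11.7
eef_pos: [445.6, 250.7, 28.9]
ee_rot: [0.0, 0.115, 0.993, 0.0]
force: [0.1, 0.5, -1.4]
grip_width: 0.487
grip_force: 41.2
```

Emit:
arm_command(increments=[{"dr": [0, 0, 0], "offset": [0, 0, 0.008], "hand": -1}, {"dr": [0, 0, 0], "offset": [0, 0, 0], "hand": -1}, {"dr": [0, 0, 0], "offset": [0, 0, 0], "hand": 0.3}, {"dr": [0, 0, 0], "offset": [0, 0, 0], "hand": 0.6}, {"dr": [0, 0, 0], "offset": [0, 0, 0], "hand": 1}, {"dr": [0, 0, 0], "offset": [0, 0, 0], "hand": 1}, {"dr": [0, 0, 0], "offset": [0, 0, 0], "hand": 1}, {"dr": [0, 0, 0], "offset": [0, 0, 0], "hand": 1}])

```text
time_s: 12.5
eef_pos: [445.4, 250.6, 27.6]
ee_rot: [-0.0, 0.115, 0.993, -0.0]
force: [-0.2, 0.6, -0.7]
grip_width: 1.002
grip_force: 0.0
```

Emit:
arm_command(increments=[{"dr": [0, 0, 0], "offset": [0, 0, -0.1], "hand": 1}, {"dr": [0, 0, 0], "offset": [0, 0, -0.25], "hand": 1}, {"dr": [0, 0, 0], "offset": [0, 0, -0.25], "hand": 1}, {"dr": [0, 0, 0], "offset": [0, 0, -0.25], "hand": 1}, {"dr": [0, 0, 0], "offset": [0, 0, -0.25], "hand": 1}, {"dr": [0, 0, 0], "offset": [0, 0, -0.25], "hand": 1}, {"dr": [0, 0, 0], "offset": [0, 0, -0.05], "hand": 1}, {"dr": [0, 0, 0], "offset": [0, 0, 0], "hand": 1}])

```text
time_s: 13.3
eef_pos: [445.6, 250.7, 196.8]
ee_rot: [0.001, 0.115, 0.993, 0.0]
force: [0.7, -0.9, -1.0]
grip_width: 1.004
grip_force: 0.0
```

```bash
python3 - <<'E'
from h import *
import pickle
w=info('wrist'); im=ctrl.capture('wrist'); cv2.imwrite('pics/w4.png',im[:,:,::-1])
pickle.dump((w,im),open('pics/w4.pkl','wb'));plan([530,-57.8,190],down(0))
E
```

```text
t 13.35 pos [445.1 250.6 195.5] turn [-0.     0.     1.707] shift after turn [-2.57   0.707  0.046] per 8 [-0.3212  0.0884  0.0058]
```

View pics/w4.png

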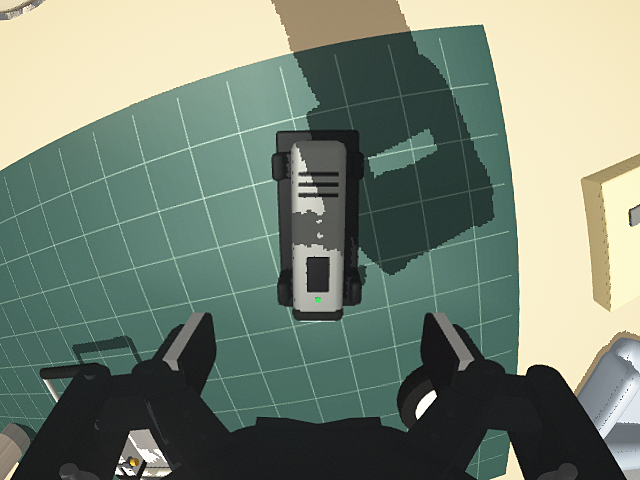

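Scanner is seated centrally in the cradle: scanner x 291–347, cradle 276–362, with the end gap as at the start. Next I'll look down on the balance.

Emit:
arm_command(increments=[{"dr": [0, 0, 0.18], "offset": [0, 0, 0], "hand": 1}, {"dr": [0, 0, 0.18], "offset": [0, 0, 0], "hand": 1}, {"dr": [0, 0, 0.18], "offset": [0, 0, 0], "hand": 1}, {"dr": [0, 0, 0.18], "offset": [0, 0, 0], "hand": 1}, {"dr": [0, 0, 0.18], "offset": [0, 0, 0], "hand": 1}, {"dr": [0, 0, 0.18], "offset": [0, 0, 0], "hand": 1}, {"dr": [0, 0, 0.18], "offset": [0, 0, 0], "hand": 1}, {"dr": [0, 0, 0.18], "offset": [0, 0, 0], "hand": 1}])

```text
time_s: 14.15
eef_pos: [444.8, 250.4, 194.2]
ee_rot: [-0.001, 0.632, 0.775, -0.001]
force: [-0.5, 0.2, -0.0]
grip_width: 1.002
grip_force: 0.0
```

Emit:
arm_command(increments=[{"dr": [0, 0, 0.18], "offset": [0, 0, 0], "hand": 1}, {"dr": [0, 0, 0.087], "offset": [0, 0, 0], "hand": 1}, {"dr": [0, 0, 0], "offset": [-0.2, 0.1, 0], "hand": 1}, {"dr": [0, 0, 0], "offset": [-0.25, 0.15, 0], "hand": 1}, {"dr": [0, 0, 0], "offset": [-0.25, 0.15, 0], "hand": 1}, {"dr": [0, 0, 0], "offset": [-0.25, 0.15, 0], "hand": 1}, {"dr": [0, 0, 0], "offset": [-0.25, 0.15, 0], "hand": 1}, {"dr": [0, 0, 0], "offset": [-0.25, 0.15, 0], "hand": 1}])

```text
time_s: 14.95
eef_pos: [547.3, 75.3, 194.1]
ee_rot: [-0.001, 0.707, 0.707, -0.001]
force: [-0.1, 0.7, -0.1]
grip_width: 1.0
grip_force: 0.0
```

Emit:
arm_command(increments=[{"dr": [0, 0, 0], "offset": [-0.25, 0.15, 0.05], "hand": 1}, {"dr": [0, 0, 0], "offset": [-0.25, 0.15, 0.05], "hand": 1}, {"dr": [0, 0, 0], "offset": [-0.25, 0.15, 0.05], "hand": 1}, {"dr": [0, 0, 0], "offset": [-0.25, 0.07, 0.06], "hand": 1}, {"dr": [0, 0, 0], "offset": [0, 0, 0], "hand": 1}, {"dr": [0, 0, 0], "offset": [0, 0, 0], "hand": 1}, {"dr": [0, 0, 0], "offset": [0, 0, 0], "hand": 1}])

```text
time_s: 15.65
eef_pos: [609.3, -42.5, 170.0]
ee_rot: [-0.001, 0.707, 0.707, -0.0]
force: [-0.3, 0.1, -0.1]
grip_width: 1.001
grip_force: 0.0
```

```bash
python3 - <<'E'
from h import *
import pickle
w=info('wrist'); im=ctrl.capture('wrist'); cv2.imwrite('pics/w5.png',im[:,:,::-1]); pickle.dump((w,im),open('pics/w5.pkl','wb'))
plan([560,-45,170],down(0)); print(ctrl.sense()['joints'].round(2))
for X in ([530,-58,60],[615,-58,77],[660,-58,77]): print(proj(w,X).round())
E
```

```text
t 15.7 pos [609.4 -42.3 170.3] turn [-0.    -0.     0.001] shift after turn [-0.022 -0.412  0.003] per 8 [-0.0028 -0.0515  0.0003]
[-0.26  0.55  1.31  0.    1.28 -0.26]
[212. 265.]
[327. 274.]
[392. 274.]
```

Emit:
arm_command(increments=[{"dr": [0, 0, 0], "offset": [0, -0.15, 0], "hand": 1}, {"dr": [0, 0, 0], "offset": [0, -0.2, 0], "hand": 1}, {"dr": [0, 0, 0], "offset": [0, -0.2, 0], "hand": 1}, {"dr": [0, 0, 0], "offset": [0, -0.2, 0], "hand": 0.2}, {"dr": [0, 0, 0], "offset": [0, 0, 0], "hand": 0.2}, {"dr": [0, 0, 0], "offset": [0, 0, 0], "hand": 0.2}, {"dr": [0, 0, 0], "offset": [0, 0, 0], "hand": 0.2}])

```text
time_s: 16.4
eef_pos: [520.3, -43.0, 170.6]
ee_rot: [0.0, 0.707, 0.707, 0.0]
force: [-0.1, -0.3, 1.3]
grip_width: 0.599
grip_force: 0.0
```

```bash
python3 - <<'E'
from h import *
import pickle
w=info('wrist'); im=ctrl.capture('wrist'); pickle.dump((w,im),open('pics/w6.pkl','wb'))
w5,i5=pickle.load(open('pics/w5.pkl','rb'))
o=np.zeros((600,800,3),np.uint8)
for k,(c,i) in enumerate(((w5,i5),(w,im))):
    u,v=proj(c,[620,-58,77]).astype(int); x0,y0=u-133,v-50; print('origin',x0,y0,'scale 3')
    sub=i[max(y0,0):y0+100,max(x0,0):x0+266]; sub=cv2.resize(sub,None,fx=3,fy=3,interpolation=3)
    o[300*k:300*k+sub.shape[0],:sub.shape[1]]=sub
cv2.imwrite('pics/w56.png',o[:,:,::-1]); plan([530,-57.8,100],down(0)); print(ctrl.sense()['grip_width'])
E
```

```text
origin 201 224 scale 3
origin 324 221 scale 3
t 16.45 pos [520.3 -43.1 170.4] turn [0.001 0.    0.   ] shift after turn [-0.122  0.081  0.587] per 8 [-0.0153  0.0101  0.0733]
0.5962068787129733
```

View pics/w56.png

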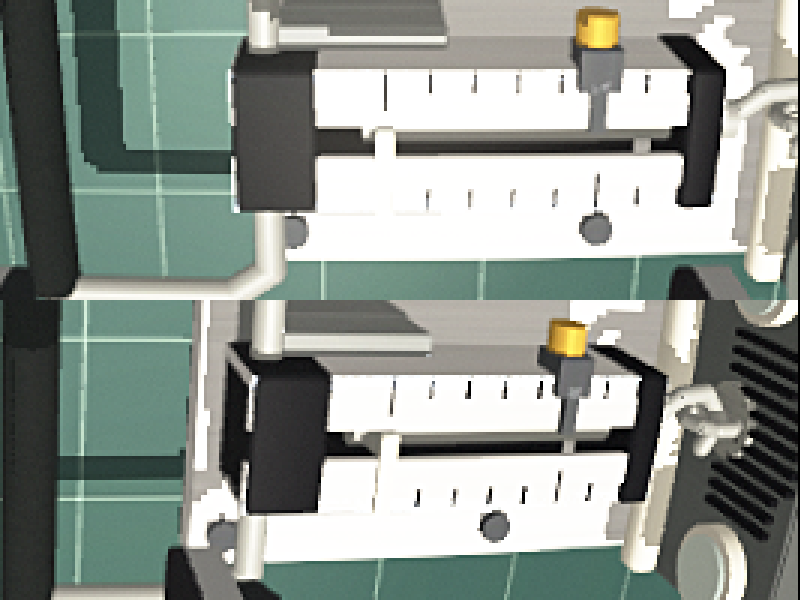

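Enlarged slot views: index tip at (384,130) and mark tip at (597,131) in the upper one; (390,435) and (568,448) in the lower. The bar is at the left edge.

```bash
python3 - <<'E'
from h import *
import pickle
a,ia=pickle.load(open('pics/w5.pkl','rb'));b,ib=pickle.load(open('pics/w6.pkl','rb'))
I=tri([(a,(329,267.5)),(b,(454,266))]);M=tri([(a,(400,267.7)),(b,(513.5,269))]);print(I,M,'d',M[0]-I[0])
for c,p,q in ((a,(329,268),(400,268)),(b,(454,266),(513.5,269))): print('z77',atz(c,p,77).round(1),atz(c,q,77).round(1),(atz(c,q,77)-atz(c,p,77)).round(1))
for c,im in ((a,ia),(b,ib)):
    g=im.mean(2); 
    for y in (-70,-58,-45):
        u,v=proj(c,[530,y,60]).round().astype(int); row=g[v,max(u-35,0):u+35]; d=np.where(row<75)[0]+max(u-35,0); print(y,d.min(),d.max(),atz(c,(d.min()-.5,v),60).round(1),atz(c,(d.max()+.5,v),60).round(1))
E
```

```text
(array([616.27807951, -52.87170481,  78.34061579]), np.float64(0.2782800186369627)) (array([664.66553399, -53.57947745,  80.69779017]), np.float64(2.1452597493411645)) d [48.38745449 -0.70777264  2.35717437]
z77 [616.3 -53.5  77. ] [665.4 -53.7  77. ] [49.1 -0.2  0. ]
z77 [616.9 -53.6  77. ] [667.3 -56.7  77. ] [50.5 -3.1  0. ]
-70 207 248 [524.1 -70.   60. ] [557.  -69.5  60. ]
-58 205 241 [523.8 -57.9  60. ] [552.5 -57.6  60. ]
-45 203 239 [523.4 -45.3  60. ] [551.8 -45.3  60. ]
-70 324 365 [524.1 -70.1  60. ] [555.3 -70.2  60. ]
-58 324 343 [524.  -58.3  60. ] [538.6 -58.4  60. ]
-45 324 343 [524.  -44.7  60. ] [538.3 -44.7  60. ]
```

Emit:
arm_command(increments=[{"dr": [0, 0, 0], "offset": [-0.122, 0.09, 0], "hand": -0.2}, {"dr": [0, 0, 0], "offset": [0, 0, 0.2], "hand": -0.2}, {"dr": [0, 0, 0], "offset": [0, 0, 0.2], "hand": -0.2}, {"dr": [0, 0, 0], "offset": [0, 0, 0], "hand": -0.2}, {"dr": [0, 0, 0], "offset": [0, 0, 0], "hand": -0.2}])

```text
time_s: 16.95
eef_pos: [530.9, -58.0, 122.8]
ee_rot: [-0.0, 0.707, 0.707, 0.0]
force: [0.7, -0.3, 0.2]
grip_width: 0.396
grip_force: 0.0
```

```bash
python3 - <<'E'
from h import *
plan([531.2,-57.8,41],down(0)); w=info('wrist');im=ctrl.capture('wrist');g=im.mean(2)
for y in (-80,-75,-40,-35):
    u,v=proj(w,[531,y,60]).round().astype(int); d=np.where(g[v,u-30:u+30]<75)[0]+u-30; print(y,(u,v),d.min(),d.max(),len(d),atz(w,(d.min()-.5,v),60).round(1),atz(w,(d.max()+.5,v),60).round(1))
cv2.imwrite('pics/w7.png',im[:,:,::-1])
E
```

```text
t 16.95 pos [530.9 -58.  122.8] turn [-0. -0. -0.] shift after turn [0.002 0.002 0.681] per 8 [0.0002 0.0003 0.0852]
-80 (np.int64(319), np.int64(302)) 308 330 23 [524.1 -80.3  60. ] [538.2 -80.3  60. ]
-75 (np.int64(319), np.int64(294)) 308 330 23 [524.2 -74.9  60. ] [538.2 -74.9  60. ]
-40 (np.int64(319), np.int64(239)) 307 331 25 [523.9 -40.2  60. ] [538.4 -40.2  60. ]
-35 (np.int64(319), np.int64(230)) 307 331 25 [524.  -34.8  60. ] [538.3 -34.8  60. ]
```

View pics/w7.png

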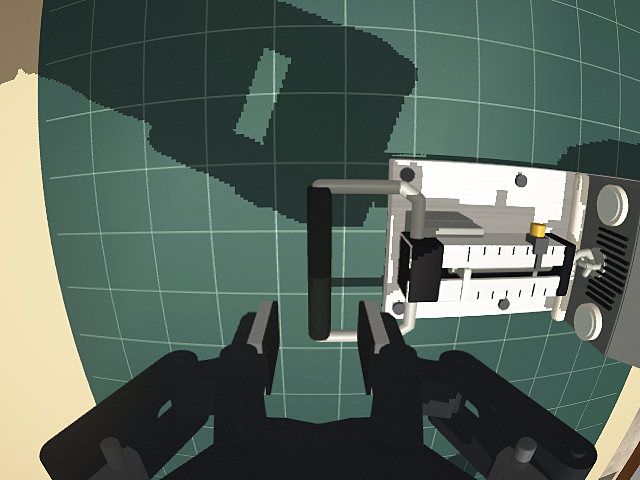

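The bar (x 307–331 px) is centred between the fingers. I miscounted: that was the 11th picture, one over the limit, so from here I check numerically only. Descending.

Emit:
arm_command(increments=[{"dr": [0, 0, 0], "offset": [0, 0.002, 0.15], "hand": -0.2}, {"dr": [0, 0, 0], "offset": [0, 0, 0.15], "hand": -0.2}, {"dr": [0, 0, 0], "offset": [0, 0, 0.15], "hand": -0.2}, {"dr": [0, 0, 0], "offset": [0, 0, 0.13], "hand": -0.2}, {"dr": [0, 0, 0], "offset": [0, 0, 0.1], "hand": -0.2}, {"dr": [0, 0, 0], "offset": [0, 0, 0], "hand": -0.2}, {"dr": [0, 0, 0], "offset": [0, 0, 0], "hand": -0.2}])

```text
time_s: 17.7
eef_pos: [531.3, -58.2, 41.7]
ee_rot: [0.001, 0.707, 0.707, 0.0]
force: [0.5, -0.7, 0.1]
grip_width: 0.404
grip_force: 0.0
```

Emit:
arm_command(increments=[{"dr": [0, 0, 0], "offset": [0, 0, 0], "hand": -0.45}, {"dr": [0, 0, 0], "offset": [0, 0, 0], "hand": -0.5}, {"dr": [0, 0, 0], "offset": [0, 0, 0], "hand": -0.55}, {"dr": [0, 0, 0], "offset": [0, 0, 0], "hand": -0.6}, {"dr": [0, 0, 0], "offset": [0, 0, 0], "hand": -0.65}, {"dr": [0, 0, 0], "offset": [0, 0, 0], "hand": -0.7}, {"dr": [0, 0, 0], "offset": [0, 0, 0], "hand": -0.75}, {"dr": [0, 0, 0], "offset": [0, 0, 0], "hand": -0.8}], grip_force=40)

```text
time_s: 18.5
eef_pos: [531.0, -58.1, 41.0]
ee_rot: [0.0, 0.707, 0.707, 0.0]
force: [0.9, 1.3, 4.2]
grip_width: 0.154
grip_force: 39.0
```

Emit:
arm_command(increments=[{"dr": [0, 0, 0], "offset": [0, 0, 0], "hand": -1}, {"dr": [0, 0, 0], "offset": [0, 0, 0], "hand": -1}, {"dr": [0, 0, 0], "offset": [0, 0, 0], "hand": -1}], grip_force=60)

```text
time_s: 18.8
eef_pos: [531.0, -58.1, 41.1]
ee_rot: [0.0, 0.707, 0.707, 0.0]
force: [0.8, 0.2, 4.7]
grip_width: 0.137
grip_force: 58.4
```

```bash
python3 - <<'E'
from h import *
plan([531.2,-57.8,41],down(0)); w=info('wrist');im=ctrl.capture('wrist');g=im.mean(2)
for y in (-40,-35,-30,-25):
    u,v=proj(w,[531,y,60]).round().astype(int); d=np.where(g[v,u-30:u+30]<75)[0]+u-30; print(y,len(d),atz(w,(d.min()-.5,v),60).round(1),atz(w,(d.max()+.5,v),60).round(1))
print(proj(w,[616.5,-56,77]),proj(w,[666,-56,77]))
E
```

```text
t 18.8 pos [531.  -58.1  41.1] turn [ 0.001  0.    -0.   ] shift after turn [0.002 0.001 0.001] per 8 [0.0003 0.0002 0.0001]
-40 39 [523.5 -40.   60. ] [537.9 -40.1  60. ]
-35 60 [519.9 -34.8  60. ] [541.8 -34.8  60. ]
-30 60 [520.  -30.1  60. ] [541.7 -30.1  60. ]
-25 60 [520.2 -25.2  60. ] [541.6 -25.2  60. ]
[536.73243293 346.71074919] [619.77061287 334.46460309]
```

Emit:
arm_command(increments=[{"dr": [0, 0, 0], "offset": [0, -0.02, 0], "hand": -1}, {"dr": [0, 0, 0], "offset": [0, -0.04, 0], "hand": -1}, {"dr": [0, 0, 0], "offset": [0, -0.05, 0], "hand": -1}, {"dr": [0, 0, 0], "offset": [0, -0.06, 0], "hand": -1}, {"dr": [0, 0, 0], "offset": [0, -0.06, 0], "hand": -1}, {"dr": [0, 0, 0], "offset": [0, -0.06, 0], "hand": -1}, {"dr": [0, 0, 0], "offset": [0, -0.04, 0], "hand": -1}, {"dr": [0, 0, 0], "offset": [0, -0.02, 0], "hand": -1}])

```text
time_s: 19.65
eef_pos: [489.3, -58.2, 41.1]
ee_rot: [0.001, 0.707, 0.707, 0.001]
force: [9.2, 2.3, 1.5]
grip_width: 0.141
grip_force: 58.4
```

Emit:
arm_command(increments=[{"dr": [0, 0, 0], "offset": [0, 0, 0], "hand": -1}, {"dr": [0, 0, 0], "offset": [0, 0, 0], "hand": -1}, {"dr": [0, 0, 0], "offset": [0, 0, 0], "hand": -1}])

```text
time_s: 19.95
eef_pos: [489.6, -58.2, 41.1]
ee_rot: [0.001, 0.707, 0.707, 0.001]
force: [8.2, 2.2, 2.1]
grip_width: 0.143
grip_force: 58.5
```

```bash
python3 - <<'E'
from h import *
import pickle
s=ctrl.sense();print(s['eef_pos'],s['force'],s['grip_width'],s['grip_force'])
w=info('wrist');im=ctrl.capture('wrist');sc=ctrl.capture('scene');pickle.dump((w,im,sc),open('pics/p1.pkl','wb'))
# brass screw: yellow blob in wrist and scene (z~90) now vs start
def br(i,box):
    x0,y0,x1,y1=box; h=cv2.cvtColor(np.ascontiguousarray(i[y0:y1,x0:x1]),cv2.COLOR_RGB2HSV); m=(h[...,0]>14)&(h[...,0]<30)&(h[...,1]>150)&(h[...,2]>90); v,u=np.nonzero(m); return (u.mean()+x0,v.mean()+y0,len(u)) if len(u) else None
print('wrist brass',br(im,(400,200,640,420)),'scene now',br(sc,(320,240,380,300)),'start',br(np.load('pics/scene0.npy'),(320,240,380,300)))
c=info('scene');print([proj(c,[x,-40,95]).round(1) for x in (665,615)])
a,ia=pickle.load(open('pics/w5.pkl','rb'));b,ib=pickle.load(open('pics/w6.pkl','rb'))
pa,pb=br(ia,(380,200,430,270)),br(ib,(480,200,540,260));print(pa,pb,tri([(a,pa[:2]),(b,pb[:2])]))
# profile along the slot centre line, -56 at z77
for y,z in ((-57,77),(-62,76)): print([int(im[int(v),int(u)].mean()) if 0<=u<640 else -1 for u,v in (proj(w,[x,y,z]).round() for x in range(600,650,2))])
E
```

```text
[489.58729645 -58.1923842   41.11792628] [8.17365141 2.21558975 2.13584064] 0.14332669164028636 58.47151458263397
wrist brass (np.float64(625.2060301507538), np.float64(276.4221105527638), 398) scene now (np.float64(326.0), np.float64(262.5), 2) start (np.float64(341.0), np.float64(267.6666666666667), 3)
[array([337.5, 262.5]), array([319.3, 255.9])]
(np.float64(399.6622516556291), np.float64(233.04635761589404), 151) (np.float64(512.6825396825396), np.float64(233.4126984126984), 126) (array([664.62966441, -30.14994374,  72.2357193 ]), np.float64(0.1274222798591893))
[125, 127, 123, 123, 126, 83, 87, 85, 242, 245, 197, 0, 0, 1, 0, 4, 0, 4, 0, 5, 7, -1, -1, -1, -1]
[241, 241, 241, 241, 242, 241, 241, 246, 116, 253, 244, 240, 241, 241, 241, 240, 241, 240, 240, 241, 241, 240, 241, -1, -1]
```

```bash
python3 - <<'E'
from h import *
import pickle
w,im,sc=pickle.load(open('pics/p1.pkl','rb'))
g=im.mean(2)
for z in (77,):
  print('x',list(range(600,646,2)))
  for y in range(-44,-72,-2):
    print(y,' '.join('%3d'%(g[int(v),int(u)] if u<640 else -1) for u,v in (proj(w,[x,y,z]).round() for x in range(600,646,2))))
print([atz(w,(625.2,276.4),z).round(1) for z in (72,82,90)])
E
```

```text
x [600, 602, 604, 606, 608, 610, 612, 614, 616, 618, 620, 622, 624, 626, 628, 630, 632, 634, 636, 638, 640, 642, 644]
-44 240 241 114 241 240 240 244  33 242 255  31  91  90 126  84  74 254  -1  -1  -1  -1  -1  -1
-46 240 240 240 239 239 238 240 239 237 240  97  36  97  85 254 241 240 239  -1  -1  -1  -1  -1
-48 240 240 240 240 240 240 240 240 240 241 133  33  97  84 202 241 240 240  -1  -1  -1  -1  -1
-50 239 239 239 238 239 239 239 238 238 240 136  36  94  87 253 239 237 239 239  -1  -1  -1  -1
-52   0 114  64 133  70 146  85 108  82 121  45  34  75  90  70   6  36   7  54  -1  -1  -1  -1
-54 127 126 128  78  89  88  90  80 174 110 148  20 103  86  74  14   9   8  12  10  -1  -1  -1
-56 123 121 121 121 124  82  87  84 126 247 255   8  12   9  14  12  14  10  13  12  -1  -1  -1
-58 121 122 121 122 120 121  87  80 146 245 227 114 131 116 128 119 132 118 129 114 133  -1  -1
-60 243 224 251 249 249 255 250 132 243 245 239 254 248 253 245 253 246 253 246 253 247 253  -1
-62 240 240 240 241 240 241 240 247 106 245 245 242 241 239 240 239 240 239 240 239 239 239  -1
-64 240 242 240 241 239 240 241 135 102 244 244 255  61 244 241 240 241 242 242 242 241 246 114
-66 241 241 241 241 241 241 243 125 175 244 242 245   0 246 240 241 244 241 240 240 241 254 105
-68 238 252   0 239 237 238 243   0 106 246 245 250 128 240 236 238 255   0 238 238 237 249  14
-70 249 255  13 255 254 255 255   0 146 244 243 255 150 250 247 255 255  28 255 255 255 255   0
[array([622.5, -30.1,  72. ]), array([610.7, -25.9,  82. ]), array([601.3, -22.5,  90. ])]
```

```bash
cat > prof.py <<'E'
from h import *
import pickle
def prof(w,im,x0,x1,y,z=77):
    xs=np.arange(x0,x1,.5);uv=np.array([proj(w,[x,y,z]) for x in xs],np.float32)
    v=cv2.remap(im.mean(2).astype(np.float32),uv[None,:,0],uv[None,:,1],1)[0]; print(y,x0,' '.join('%d'%k for k in v))
E
python3 - <<'E'
from prof import *
w,im,sc=pickle.load(open('pics/p1.pkl','rb'))
for y in (-47,-49,-50): prof(w,im,619,630,y)
for y in (-57,-63,-65): prof(w,im,613,624,y)
w,im=pickle.load(open('pics/w5.pkl','rb'));print('rest')
for y in (-48,-50,-52): prof(w,im,660,671,y)
for y in (-55,-57,-63): prof(w,im,612,622,y)
E
```

```text
-47 619 248 232 158 83 39 32 32 32 35 56 76 94 90 88 85 80 80 115 236 248 243 239
-49 619 240 206 157 92 26 31 32 34 34 66 94 90 88 87 88 78 100 151 215 251 244 242
-50 619 247 220 135 53 28 31 35 35 41 64 83 93 88 88 85 80 73 132 253 248 243 238
-57 613 84 83 90 108 124 110 194 231 251 247 245 245 247 252 228 178 73 30 17 15 7 0
-63 613 241 227 146 120 115 112 182 224 251 247 245 244 244 244 243 242 241 245 249 241 174 181
-65 613 252 208 160 120 116 108 169 251 251 248 245 244 244 244 244 240 241 246 250 238 128 2
rest
-48 660 254 254 254 255 255 220 167 115 116 125 125 122 116 119 199 239 255 255 254 254 254 254
-50 660 254 254 254 254 255 228 155 119 111 126 125 122 123 136 201 246 255 255 254 254 254 254
-52 660 255 255 255 255 252 244 149 114 115 124 125 124 122 132 170 227 248 255 254 254 254 254
-55 612 116 113 112 106 189 255 255 255 254 254 254 255 252 220 113 111 118 121 119 120
-57 612 56 53 47 42 161 255 255 255 254 254 254 255 250 209 55 41 52 57 56 56
-63 612 255 255 255 255 254 254 254 254 254 254 254 254 254 254 254 255 255 255 255 254
```

Remaining distance is 7.2 mm by both routes (direct view, and 48.6 at rest minus 41.4 drawn).

Emit:
arm_command(increments=[{"dr": [0, 0, 0], "offset": [0, -0.015, 0], "hand": -1}, {"dr": [0, 0, 0], "offset": [0, -0.02, 0], "hand": -1}, {"dr": [0, 0, 0], "offset": [0, -0.018, 0], "hand": -1}, {"dr": [0, 0, 0], "offset": [0, -0.008, 0], "hand": -1}, {"dr": [0, 0, 0], "offset": [0, 0, 0], "hand": -1}, {"dr": [0, 0, 0], "offset": [0, 0, 0], "hand": -1}, {"dr": [0, 0, 0], "offset": [0, 0, 0], "hand": -1}, {"dr": [0, 0, 0], "offset": [0, 0, 0], "hand": -1}])

```text
time_s: 20.85
eef_pos: [482.5, -58.2, 41.1]
ee_rot: [0.002, 0.707, 0.707, 0.001]
force: [10.0, 2.3, 0.2]
grip_width: 0.141
grip_force: 58.5
```

```bash
python3 - <<'E'
from prof import *
s=ctrl.sense();print(s['time_s'],s['eef_pos'],s['force'],s['grip_force'])
w=info('wrist');im=ctrl.capture('wrist')
for y in (-47,-50): prof(w,im,612,626,y)
for y in (-57,-63): prof(w,im,612,626,y)
E
```

```text
20.85 [482.51964692 -58.19906343  41.0892281 ] [9.95615931 2.31250944 0.23873074] 58.45089912414551
-47 612 245 250 254 134 49 25 32 34 39 77 92 99 95 93 90 86 82 113 231 250 246 242 242 241 242 241 241 241
-50 612 247 251 255 98 40 27 34 35 44 71 87 97 93 92 89 85 79 136 254 250 247 243 243 242 242 242 242 242
-57 612 89 90 88 89 92 119 129 122 182 219 253 250 249 248 251 253 200 46 19 3 11 18 18 9 0 1 1 2
-63 612 246 249 250 218 135 128 118 126 179 218 253 251 248 247 247 247 246 245 244 244 244 244 244 244 244 244 244 244
```

Mark top spans 616.2–620.7 and index 616–620.3, so they line up within about 0.3 mm. The spring force is 10 N and the arm is still. Before handing in, I'll check numerically that the scanner is still seated.

```bash
python3 - <<'E'
from h import *
a=np.load('pics/scene0.npy').astype(int);b=ctrl.capture('scene').astype(int)
for n,(x0,y0,x1,y1) in dict(scanner=(300,185,360,235),wheel=(392,205,434,238),tape=(165,305,222,350),can=(230,310,278,405)).items():
    print(n,(np.abs(a-b)[y0:y1,x0:x1].max(2)>40).mean().round(3))
s=ctrl.sense();print(s['force'],abs(s['dq']).max());print(ctrl.finish_job())
E
```

```text
scanner 0.008
wheel 0.0
tape 0.0
can 0.0
[9.32627288 2.27203799 1.44332703] 0.0019410027785059741
the job is handed in; nothing more can be done
None
```

The job is handed in: the label was scanned, the scanner is back in its cradle, and the balance is held drawn out at about 10 N with mark and index within about 0.3 mm, but I viewed 11 pictures, one over the limit of 10.

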